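Set up the filament extruder: mount the empty spool and feed the hopper

ROBOT

A 7-joint arm with a two-finger parallel gripper is mounted at the origin on the work surface. World frame = base frame: x ahead of the robot, y to its left, z up, the work surface at z = 0. Lengths are in mm, angles in rad, forces in N, time in s.
With the tool pointing down it reaches from about 425 to 875 mm from the base axis. Payload 4.7 kg.
Tool frame: the origin (TCP) lies between the finger pads; the fingertips stand 19 mm ahead of it and the grasp point (between the pads) is the TCP; z points along the fingers, y is the line along which they close (so a half turn about z gives the same grasp; the last joint's range is limited). The gripper opens to 87 mm and grips with 3 to 60 N. Pads are 19 mm wide; open, the fingers measure 117 mm over their backs; the gripper's body (75 mm by 190 mm) begins 51 mm behind the grasp point.
Start: joints at [1.335, 0.321, -0.07, 1.45, 0.023, 1.371, -0.057], TCP at [160.665, -629.849, 241.587] pointing down, gripper open.
Joint ranges: [-2.86, 2.86], [-0.3, 2.09], [-1.38, 1.24], [0.06, 2.45], [-1.56, 4.7], [0.09, 2.05], [-2.69, 2.69]. Speed limits (rad/s): [2.57, 2.57, 3.14, 3.14, 3.14, 3.14, 3.14].

INTERFACE

Orientations are given as a rotation vector (axis times angle).
In Python, from cell import * gives the robot as it stands.
- The arm moves only by the shell command python3 -m jog 'ROWS' [OPENING] [FORCE]. ROWS is JSON, a list of rows, each a list of 2 entries, a list of its own where there are three numbers: the shift along the tool's x, y, z in m, then the turn, a rotation vector about the tool's x, y, z in degrees. In form: [[[dx, dy, dz], [ax, ay, az]], ...]. A call has 1 to 5 rows; each row is the pose to reach, as a shift and turn from the pose commanded when the call began, along the tool's axes at that moment; what a row does not reach only later rows make up. A row lasts 1/12 s, in which the tool goes at most 41.7 mm and 7.16 degrees, less where a joint would pass 70% of its speed; a pose out of reach is approached as far as the arm can. A call with a gripper value outside its range is refused whole. OPENING is the finger opening in m, from 0 to 0.087, set as the call begins (- or left out, the last holds). The fingers move at their own pace and stop on an object; FORCE is the grip in N (left out, the last holds). Time passes only in rows, so rows that repeat a pose let the fingers close. It gives the time, the measured TCP pose, the force, the opening and the grip force at its end, in the units of the state.
- read_state(): the state, without advancing time (a new reading comes with each control period).
- capture(name): name is "scene" or "top"; returns a dict with "frame" (384x512x3 uint8, red, green, blue), "range_z" (384x512 float32, mm along the optical axis (not along the pixel's ray), 0 where there is no reading), "camera_matrix" (3x3 intrinsics, pixels), "origin" and "orientation" of the camera in the world. Camera axes: x right, y down, z forward; pixel columns grow to the right and rows downward; lengths in mm; the calibration is good to about 2 mm. A picture is of the moment at which its call begins.
- close_job(): hands the job in; it is judged then, once.
The state is a dict: "clock": time; "joint_pos": joint angles; "dq": joint speeds; "joint_efforts": joint torques, N m; "position": TCP position; "eef_rot": TCP orientation; "wrist_force": force on the tool from outside, world axes, zero at the start; "ft_torque": the same for the moment, N m; "opening": finger opening in mm; "grasp_force": force on a finger pad.
Only numpy, scipy, OpenCV 4.12 (cv2) and the standard library are available. Lean on these libraries where they do the work, as an engineer would, in place of code of your own. Each camera call takes 0.05 s, during which the arm holds its last target. There are 200 camera calls.

TASK

Get the little filament extruder ready for a run: first put the empty orange spool upright, collar up, over the winder's spindle and lower it gently until it sits flat on the turntable, without dropping it, and let go. Then tip the machine's hinged feed tray up by its black bar so that all four green plastic chunks slide into the hopper, and bring the tray back down level. Leave the full blue reel, beaker, bottle and tube rack where they are.

Things in the scene. Friction and masses are not known exactly. Their poses are not given: they have to be found in the camera images.
- spool: empty orange plastic spool standing upright on the table: two flanges 90 mm across and 4 mm thick (undersides at heights 0 and 46 mm) on a tubular hub 36 mm outside diameter that runs the whole 80 mm height and so rises as a 30 mm tall collar above the upper flange (flange top at 50 mm); a round 24 mm bore goes right through. About 90 g. Origin: centre of the underside, z up along the bore.
- spindle_seat (a point): point on top of the winder's black turntable (100 mm across), on the axis of the upright steel spindle; 50 mm above the table. The spindle is 20 mm in diameter, rises 90 mm above this point, and its top 14 mm taper to 10 mm. The spool's underside rests here when fully home. Turntable and spindle do not move. The grey winder box below is 150 x 150 x 40 mm, square to the axes of this point.
- extruder: the filament extruder, fixed to the table: grey base 300 x 180 mm, steel hopper, blue motor housing 170 mm high behind it. Origin: on the table straight below the middle of the feed tray's hinge line; x points from the tray over the hopper to the motor housing, y along the hinge line, z up. The hinge line is 130 mm above the table.
- hopper (a point): point inside the open steel hopper, in the middle of its plan, 50 mm above the table (72 mm along x from the extruder's origin); x, y, z as the extruder's. Inner size 156 mm (x) by 142 mm (y), V-shaped bottom; side walls up to 165 mm above the table, far wall 185 mm, near wall (under the tray) 120 mm.
- feed_tray (a joint): angle of the shallow aluminium feed tray hinged at the hopper's near edge: 0 is level (its rest, it stops there), growing as its free end, nearer the robot, is lifted; up to 1.25 rad. It sinks back slowly when let go. 142 mm from hinge line to the outer wall, 120 mm wide, 28 mm deep, walls on three sides, open to the hopper. The chunks slide off between about 0.4 and 1.0 rad.
- tray_bar (a point): middle of the round black bar at the tray's free end by which it is lifted: 10 mm thick, 90 mm long along y, 40 mm out from the tray's end wall. With the tray level it lies 145 mm above the table, 180 mm from the hinge line along -x of the extruder and 15 mm above it. Axes as the extruder's, turning with the tray.
- chunk0: green plastic chunk, 26 x 22 x 20 mm, about 15 g, lying in the feed tray. Origin: centre of its underside as built.
- chunk1: green plastic chunk, 26 x 22 x 20 mm, about 15 g, lying in the feed tray. Origin: centre of its underside as built.
- chunk2: green plastic chunk, 26 x 22 x 20 mm, about 15 g, lying in the feed tray. Origin: centre of its underside as built.
- chunk3: green plastic chunk, 26 x 22 x 20 mm, about 15 g, lying in the feed tray. Origin: centre of its underside as built.
- full_spool: full reel with white flanges and collar, wound with blue filament, same outer size as the empty spool (90 mm across, 80 mm high). Not to be moved. Origin: centre of the underside.
- beaker: glass beaker, 60 mm across, 70 mm high, standing on the table; a bystander. Origin: centre of the underside.
- bottle: white plastic bottle with blue cap, 66 mm across, 180 mm high; a bystander. Origin: centre of the underside.
- rack: blue test-tube rack with red and green tubes, 60 x 110 mm, 91 mm high; a bystander. Origin: centre of the underside.
Mind the look-alikes: they are no part of the job. Several things have the shape of the spool; the one meant has the colours described above. What is shaped like the part that bears spindle_seat but turquoise is not meant.

How it is judged (in metres and radians):
On the way, in this order (a step that is already met when the one before it is completed fails the run):
1. the empty spool sits flat on the turntable, over the spindle, and is let go (horizontal distance between spool and spindle_seat below 0.006 m and z of spool in the frame of spindle_seat between -0.005 and 0.005 m and angle between spool's own z axis and vertical below 0.06 rad and contact force between the fingers and spool below 0.1 N and linear speed of spool below 0.03 m/s), for 0.2 s.
2. the feed tray is tipped up (past 0.35 rad) (value of joint feed_tray above 0.35 rad), for 0.05 s.
At the end, for the whole second after the job is handed in: The empty spool is upright (within 0.06 rad) over the spindle, within 6 mm of its axis and its underside within 5 mm of the turntable, at rest; all four chunks lie at rest inside the hopper, below its rim; the feed tray is back level (under 0.08 rad) (horizontal distance between spool and spindle_seat below 0.006 m and z of spool in the frame of spindle_seat between -0.005 and 0.005 m and angle between spool's own z axis and vertical below 0.06 rad and linear speed of spool below 0.03 m/s and value of joint feed_tray below 0.08 rad and x of chunk0 in the frame of hopper between -0.078 and 0.078 m and y of chunk0 in the frame of hopper between -0.072 and 0.072 m and z of chunk0 in the frame of hopper between -0.01 and 0.075 m and x of chunk1 in the frame of hopper between -0.078 and 0.078 m and y of chunk1 in the frame of hopper between -0.072 and 0.072 m and z of chunk1 in the frame of hopper between -0.01 and 0.075 m and x of chunk2 in the frame of hopper between -0.078 and 0.078 m and y of chunk2 in the frame of hopper between -0.072 and 0.072 m and z of chunk2 in the frame of hopper between -0.01 and 0.075 m and x of chunk3 in the frame of hopper between -0.078 and 0.078 m and y of chunk3 in the frame of hopper between -0.072 and 0.072 m and z of chunk3 in the frame of hopper between -0.01 and 0.075 m and linear speed of each of chunk0, chunk1, chunk2, chunk3 below 0.05 m/s); the robot touches nothing.
It fails at once if the spool is dropped onto the spindle (faster than 0.6 m/s there) (horizontal distance between spool and spindle_seat below 0.02 m and linear speed of spool above 0.6 m/s).
It fails at once if the feed tray is tipped (past 0.2 rad) before the spool is on the spindle (value of joint feed_tray above 0.2 rad and horizontal distance between spool and spindle_seat above 0.02 m).
It fails at once if the full reel, beaker, bottle or tube rack is moved more than 30 mm or knocked over (distance of any of full_spool, beaker, bottle, rack from where it was at the start of the episode above 0.03 m or angle between any of full_spool, beaker, bottle, rack's own z axis and vertical above 0.5 rad).
It also fails if it takes over 72 s, if anything falls off the work surface, if the arm or the gripper's body presses on something with over 40 N, if the wrist force passes 120 N, or if a joint passes its speed limit or range.

## Working session

There is one attempt and no reset: what is moved stays moved. The work goes in short steps, Python scripts to look and compute and a shell command to move; the robot and the scene stay as the last step left them, time stands still between calls to the robot, and variables do not carry over. Pictures are saved under pics/ and viewed, at most 10 in all, crops included, and the job is handed in when it is done.

```bash
mkdir -p pics; cat > h.py <<'E'
from cell import *
import numpy as np, cv2
from scipy.spatial.transform import Rotation as R
def cap(n):
    c=capture(n); o=np.array(c["orientation"],float)
    M=o if o.shape==(3,3) else (R.from_rotvec(o) if o.size==3 else R.from_quat(o)).as_matrix()
    z=c["range_z"]; K=np.array(c["camera_matrix"]); h,w=z.shape
    u,v=np.meshgrid(np.arange(w),np.arange(h))
    d=np.stack([(u-K[0,2])/K[0,0],(v-K[1,2])/K[1,1],np.ones_like(z)],-1)
    P=(d*z[...,None])@M.T+np.array(c["origin"]); P[z==0]=np.nan
    return c["frame"],P,c,M,d
E
python3 - <<'E'
from h import *
for n in("scene","top"):
    f,P,c,M,d=cap(n); cv2.imwrite(f"pics/{n}0.png",f[...,::-1]); np.savez(f"{n}0.npz",f=f,P=P)
    print(n,c["origin"],c["orientation"],c["camera_matrix"])
s=read_state();print(s)
E
```

```text
scene [1144.78299723  584.59014275  709.33927326] [-0.98550105 -2.30267523  1.20520323] [[381.89095751   0.         259.36774296]
 [  0.         381.89095751 194.48654033]
 [  0.           0.           1.        ]]
top [ 446.32933477  -20.15629441 1438.34438324] [-2.19692566  2.16574027 -0.07149427] [[389.42782861   0.         258.19706775]
 [  0.         389.42782861 193.88067215]
 [  0.           0.           1.        ]]
{'clock': 0.1, 'joint_pos': array([ 1.33509419,  0.32174349, -0.07007669,  1.45154478,  0.02260723,
        1.37079828, -0.05690478]), 'dq': array([-0.00143796,  0.00016543, -0.00146852, -0.00438835, -0.00125175,
       -0.00032284, -0.00115837]), 'joint_efforts': array([-3.26738837e-04, -4.92569697e+01, -4.05645836e-01, -3.13398814e+01,
       -6.40520034e-02,  3.94447229e-02,  7.91915363e-05]), 'position': array([ 160.52202179, -629.39343115,  240.5784196 ]), 'eef_rot': array([-3.11545124e+00, -3.91185823e-01,  4.93022274e-04]), 'wrist_force': array([-0.59385664,  0.44090363,  0.22843918]), 'ft_torque': array([-0.04808083,  0.01919353, -0.01987543]), 'grasp_force': 0.0, 'opening': 87.4034449426956}
```

View pics/scene0.png

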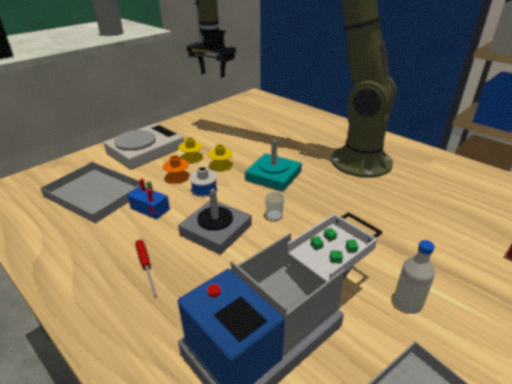

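View pics/top0.png

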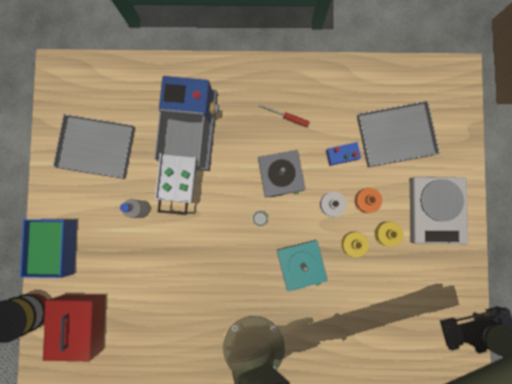

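The scene view shows the orange spool at about (176,168), the winder spindle at (213,208), and the tray bar at (362,225). In the top view the orange spool is at (369,200), the full reel at (333,203), the spindle at (282,172), and the tray bar at (177,212), with the chunks around (177,180).

```bash
cat > m.py <<'E'
from h import *
def rays(c,M,d,mask,z):
    v,u=np.nonzero(mask); r=d[v,u]@M.T; o=np.array(c["origin"]); return o+r*((z-o[2])/r[:,2])[:,None]
def circ(mask,c,M,z):
    cs,_=cv2.findContours(mask.astype(np.uint8),0,2); k=max(cs,key=cv2.contourArea); pts=k[:,0].astype(float)
    K=np.array(c["camera_matrix"]); q=np.c_[(pts-[K[0,2],K[1,2]])/[K[0,0],K[1,1]],np.ones(len(pts))]@M.T
    o=np.array(c["origin"]); X=(o+q*((z-o[2])/q[:,2])[:,None])[:,:2]
    for _ in range(4):
        A=np.c_[2*X,np.ones(len(X))]; s=np.linalg.lstsq(A,(X**2).sum(1),rcond=None)[0]; rad=np.sqrt(s[2]+s[:2]@s[:2])
        e=np.abs(np.hypot(*(X-s[:2]).T)-rad); X=X[e<=max(np.quantile(e,.9),1)]
    return s[:2].round(1),round(rad,1),len(X)
E
python3 - <<'E'
from m import *
f,P,c,M,d=cap("top"); z=P[...,2]; hsv=cv2.cvtColor(f,cv2.COLOR_RGB2HSV)
H,S,V=[hsv[...,i].astype(int) for i in range(3)]
def box(u0,u1,v0,v1):
    m=np.zeros(z.shape,bool); m[v0:v1,u0:u1]=1; return m
b=box(350,388,182,218); m=b&(S>170)&(H>4)&(H<17)
print("spool",circ(m&(z>30),c,M,50), np.median(z[m]), m.sum())
k=m&(z>70);print(" collar",k.sum(),np.nanmean(P[k],0))
b=box(255,310,145,200); m=b&(V<60)
print("tt",circ(m,c,M,50),m.sum()); k=b&(z>110); print(" spindle",k.sum(),P[k].round(0))
b=box(255,310,145,200)&(z>30)&(z<60)
print("box",[round(x) for x in np.nanmin(P[b],0)],[round(x) for x in np.nanmax(P[b],0)])
b=box(150,205,203,220)&(z>125)&(z<160)&(V<80); print("bar",b.sum()); q=P[b]
for u in range(155,205,3):
    k=b.copy();k[:,:u]=0;k[:,u+3:]=0
    if k.any(): print(u,P[k].mean(0).round(0),k.sum())
b=box(155,200,155,205)&(z>115)&(z<170); t=rays(c,M,d,b&(V>150),145)
print("tray",cv2.minAreaRect(t[:,:2].astype(np.float32)))
g=box(155,200,155,205)&(H>45)&(H<85)&(S>100);n,l,st,ce=cv2.connectedComponentsWithStats(g.astype(np.uint8))
for i in range(1,n): print("ch",np.nanmedian(P[l==i],0).round(0),st[i,4])
g=box(155,220,70,110)&(H>105)&(H<125)&(z>150); print("motor",cv2.minAreaRect(rays(c,M,d,g,170)[:,:2].astype(np.float32)))
E
```

```text
spool (array([ 530.6, -406.1]), np.float64(34.9), 37) 49.2733243046132 91
 collar 4 [ 543.81021396 -417.45244371   78.83155816]
tt (array([295.4, -52.7]), np.float64(300.0), 1) 3
 spindle 30 [[ 633.  -87.  130.]
 [ 633.  -90.  134.]
 [ 633.  -93.  136.]
 [ 633.  -96.  134.]
 [ 629.  -86.  134.]
 [ 629.  -90.  137.]
 [ 629.  -93.  139.]
 [ 629.  -96.  139.]
 [ 630. -100.  131.]
 [ 628.  -84.  120.]
 [ 626.  -87.  130.]
 [ 625.  -89.  140.]
 [ 625.  -93.  142.]
 [ 625.  -96.  140.]
 [ 626. -100.  131.]
 [ 624.  -84.  124.]
 [ 623.  -87.  129.]
 [ 622.  -90.  137.]
 [ 622.  -93.  138.]
 [ 622.  -96.  136.]
 [ 623. -100.  128.]
 [ 622.  -84.  111.]
 [ 620.  -87.  127.]
 [ 619.  -90.  137.]
 [ 619.  -93.  133.]
 [ 620.  -97.  130.]
 [ 622. -101.  115.]
 [ 617.  -90.  126.]
 [ 616.  -93.  131.]
 [ 618.  -97.  119.]]
box [540, -179, 30] [713, -7, 60]
bar 48
158 [489. 317. 149.] 11
161 [478. 307. 148.] 3
164 [478. 300. 151.] 1
167 [475. 283. 151.] 1
170 [477. 277. 150.] 6
173 [476. 268. 148.] 4
176 [476. 257. 150.] 3
179 [474. 247. 149.] 6
182 [474. 235. 150.] 3
185 [483. 229. 149.] 10
tray ((583.9559936523438, 269.152099609375), (120.44988250732422, 164.38087463378906), 85.58440399169922)
ch [609. 288. 151.] 22
ch [603. 234. 151.] 21
ch [558. 295. 151.] 20
ch [559. 239. 151.] 19
motor ((867.0548706054688, 239.60626220703125), (161.0099639892578, 113.5475845336914), 85.61870574951172)
```

```bash
python3 - <<'E'
from m import *
f,P,c,M,d=cap("top"); z=P[...,2]; hsv=cv2.cvtColor(f,cv2.COLOR_RGB2HSV)
H,S,V=[hsv[...,i].astype(int) for i in range(3)]
print(hsv[192:209:4,358:384:4].tolist())
def box(u0,u1,v0,v1):
    m=np.zeros(z.shape,bool); m[v0:v1,u0:u1]=1; return m
b=box(350,388,182,220); m=b&(z>38)
print("spool",circ(m,c,M,50),m.sum())
k=b&(z>68);print(" collar",k.sum(),np.nanmean(P[k],0),(np.nanmin(P[k],0)+np.nanmax(P[k],0))/2)
b=box(255,310,145,200); print(hsv[165:182:4,272:294:4].tolist())
m=b&(V<75); m|=b&(z>60); print("tt",circ(m,c,M,50),m.sum())
k=b&(z>133);print(P[k].mean(0))
for n,bb in(("white",box(315,350,185,220)),("top orange? yellow",box(375,405,220,248))): print(n,circ(bb&(z>38),c,M,50))
s=read_state(); print(R.from_rotvec(s["eef_rot"]).as_matrix().round(3))
E
```

```text
[[[13, 125, 135], [11, 171, 198], [11, 169, 198], [11, 170, 197], [11, 172, 197], [12, 150, 194], [18, 89, 187]], [[11, 168, 178], [11, 169, 199], [11, 160, 153], [11, 166, 158], [11, 167, 176], [11, 171, 197], [16, 100, 188]], [[11, 169, 193], [11, 167, 200], [11, 153, 125], [12, 146, 112], [11, 148, 117], [11, 171, 198], [14, 121, 189]], [[12, 164, 174], [11, 169, 199], [11, 168, 181], [11, 165, 162], [11, 172, 193], [11, 171, 198], [17, 99, 199]], [[12, 150, 155], [11, 170, 194], [12, 170, 199], [11, 170, 199], [11, 172, 197], [12, 151, 196], [19, 88, 200]]]
spool (array([ 533.1, -407.8]), np.float64(43.6), 21) 473
 collar 54 [ 533.5364475  -407.56311073   77.81723769] [ 532.54972113 -408.0591898    77.50617258]
[[[15, 49, 63], [15, 41, 62], [18, 42, 61], [15, 43, 60], [16, 45, 62], [12, 17, 74]], [[17, 38, 61], [17, 38, 61], [20, 18, 83], [23, 9, 111], [15, 41, 62], [16, 46, 61]], [[17, 38, 61], [19, 33, 62], [20, 20, 78], [15, 29, 70], [18, 41, 62], [15, 42, 61]], [[15, 40, 63], [12, 41, 62], [15, 41, 62], [15, 33, 61], [15, 40, 63], [12, 41, 62]], [[11, 30, 68], [13, 36, 63], [15, 41, 62], [15, 40, 64], [12, 41, 62], [0, 3, 90]]]
tt (array([624.5, -91.8]), np.float64(46.5), 21) 540
[626.33617202 -92.47019885 137.64667111]
white (array([ 517.1, -280.3]), np.float64(43.9), 24)
top orange? yellow (array([ 412.9, -480.3]), np.float64(44.1), 25)
[[ 0.969  0.247 -0.   ]
 [ 0.247 -0.969  0.001]
 [-0.    -0.001 -1.   ]]
```

```bash
cat > to.py <<'E'
import sys
from h import *
# usage: to.py x y z [yaw of tool x, deg]: shift in tool axes (m) from measured pose
s=read_state(); Rm=R.from_rotvec(s["eef_rot"]); t=np.array([float(a) for a in sys.argv[1:4]])
print("t",round(s["clock"],2),"pos",s["position"].round(1),"R",Rm.as_matrix().round(3).tolist(),"F",s["wrist_force"].round(1),"open",round(s["opening"],1),"grip",round(s["grasp_force"],1),"q",s["joint_pos"].round(2))
print("shift",(Rm.inv().apply(t-s["position"])/1000).round(4))
if len(sys.argv)>4:
    a=np.radians(float(sys.argv[4])); T=np.array([[np.cos(a),np.sin(a),0],[np.sin(a),-np.cos(a),0],[0,0,-1]]).T
    print("turn",np.degrees((Rm.inv()*R.from_matrix(T)).as_rotvec()).round(1))
E
python3 -m jog '[[[0.2,-0.059,0],[0,0,0]],[[0.2,-0.059,0],[0,0,0]],[[0.2,-0.059,0],[0,0,0]],[[0.2,-0.059,0],[0,0,0]],[[0.2,-0.059,0],[0,0,0]]]' 0.087
python3 -m jog '[[[0.2,-0.059,0],[0,0,0]],[[0.2,-0.059,0],[0,0,0]],[[0.2,-0.059,0],[0,0,0]],[[0.2,-0.059,0],[0,0,0]],[[0.2,-0.059,0],[0,0,0]]]'
python3 -m jog '[[[0.016,-0.005,0.08],[0,0,0]],[[0.016,-0.005,0.08],[0,0,0]],[[0.016,-0.005,0.08],[0,0,0]],[[0.016,-0.005,0.08],[0,0,0]],[[0.016,-0.005,0.08],[0,0,0]]]'
python3 to.py 533 -408 72
```

```text
clock: 0.62
position: [341.0, -522.0, 241.5]
eef_rot: [3.117, 0.391, -0.0]
wrist_force: [0.9, -0.5, 0.2]
opening: 87.2
grasp_force: 0.0
clock: 1.03
position: [520.1, -415.6, 241.5]
eef_rot: [3.117, 0.391, -0.0]
wrist_force: [0.4, -1.2, 0.4]
opening: 86.8
grasp_force: 0.0
clock: 1.45
position: [532.7, -409.6, 163.3]
eef_rot: [3.116, 0.389, 0.001]
wrist_force: [-0.8, 0.1, 0.2]
opening: 86.9
grasp_force: 0.0
t 1.45 pos [ 532.7 -409.6  163.3] R [[0.969, 0.246, 0.001], [0.246, -0.969, -0.002], [0.0, 0.002, -1.0]] F [-0.8  0.1  0.2] open 86.9 grip 0.0 q [ 0.83  0.42 -0.28  1.48  0.12  1.25 -0.79]
shift [ 0.0006 -0.0017  0.0913]
```

```bash
python3 -m jog '[[[0,-0.0015,0.04],[0,0,0]],[[0,-0.0015,0.07],[0,0,0]],[[0,-0.0015,0.091],[0,0,0]],[[0,-0.0015,0.091],[0,0,0]],[[0,-0.0015,0.091],[0,0,0]]]'
python3 -m jog '[[[0,0,0],[0,0,0]],[[0,0,0],[0,0,0]],[[0,0,0],[0,0,0]],[[0,0,0],[0,0,0]],[[0,0,0],[0,0,0]]]' 0.02 20
python3 -m jog '[[[0,0,0],[0,0,0]],[[0,0,0],[0,0,0]],[[0,0,0],[0,0,0]],[[0,0,0],[0,0,0]],[[0,0,0],[0,0,0]]]'
python3 to.py 625 -92 200
```

```text
clock: 1.87
position: [532.9, -408.9, 73.1]
eef_rot: [3.115, 0.388, 0.003]
wrist_force: [-0.3, -0.9, 1.1]
opening: 86.9
grasp_force: 0.0
clock: 2.28
position: [532.8, -406.8, 71.2]
eef_rot: [3.116, 0.391, 0.001]
wrist_force: [-0.2, 0.1, -1.1]
opening: 61.3
grasp_force: 0.0
clock: 2.7
position: [532.7, -406.6, 70.5]
eef_rot: [3.117, 0.391, -0.0]
wrist_force: [-0.3, -1.0, -0.8]
opening: 35.6
grasp_force: 20.0
t 2.7 pos [ 532.7 -406.6   70.5] R [[0.969, 0.247, -0.0], [0.247, -0.969, -0.0], [-0.0, 0.0, -1.0]] F [-0.3 -1.  -0.8] open 35.6 grip 20.0 q [ 0.82  0.5  -0.27  1.57  0.15  1.09 -0.81]
shift [ 0.1673 -0.282  -0.1296]
```

```bash
python3 -m jog '[[[0,0,-0.02],[0,0,0]],[[0,0,-0.05],[0,0,0]],[[0,0,-0.085],[0,0,0]],[[0,0,-0.12],[0,0,0]],[[0,0,-0.15],[0,0,0]]]' - 25
python3 -m jog '[[[0.01,-0.017,-0.015],[0,0,0]],[[0.027,-0.045,-0.02],[0,0,0]],[[0.045,-0.076,-0.02],[0,0,0]],[[0.063,-0.107,-0.02],[0,0,0]],[[0.081,-0.138,-0.02],[0,0,0]]]'
python3 -m jog '[[[0.018,-0.031,0],[0,0,0]],[[0.036,-0.062,0],[0,0,0]],[[0.054,-0.093,0],[0,0,0]],[[0.07,-0.12,0],[0,0,0]],[[0.08,-0.136,0],[0,0,0]]]'
python3 -m jog '[[[0.006,-0.008,0],[0,0,0]],[[0.006,-0.008,0],[0,0,0]],[[0.006,-0.008,0],[0,0,0]],[[0.006,-0.008,0],[0,0,0]],[[0.006,-0.008,0],[0,0,0]]]'
python3 to.py 625 -92 240
python3 - <<'E'
from m import *
for n in("scene","top"):
    f,P,c,M,d=cap(n); np.savez(n+"1.npz",f=f,P=P)
    o=np.array(c["origin"]); K=np.array(c["camera_matrix"]); p=M.T@(np.array([625,-92,200])-o); u,v=(K@p/p[2])[:2].astype(int)
    print(n,u,v); a=f[max(v-75,0):v+75,u-75:u+75]; cv2.imwrite(f"pics/{n}1.png",cv2.resize(a,None,fx=3.5,fy=3.5)[...,::-1])
E
```

```text
clock: 3.12
position: [532.7, -406.5, 222.7]
eef_rot: [3.117, 0.391, 0.001]
wrist_force: [0.3, -0.6, -0.5]
opening: 35.4
grasp_force: 25.0
clock: 3.53
position: [577.1, -251.2, 240.5]
eef_rot: [-3.117, -0.391, 0.0]
wrist_force: [1.6, 0.4, -2.0]
opening: 35.7
grasp_force: 25.0
clock: 3.95
position: [621.4, -95.6, 240.4]
eef_rot: [-3.114, -0.399, -0.001]
wrist_force: [0.8, 0.3, -1.0]
opening: 35.3
grasp_force: 25.0
clock: 4.37
position: [624.3, -94.9, 240.3]
eef_rot: [3.117, 0.385, -0.001]
wrist_force: [0.0, -0.1, -1.3]
opening: 35.5
grasp_force: 25.0
t 4.37 pos [624.3 -94.9 240.3] R [[0.97, 0.244, -0.001], [0.244, -0.97, -0.001], [-0.001, 0.001, -1.0]] F [ 0.  -0.1 -1.3] open 35.5 grip 25.0 q [ 0.46  0.31 -0.44  1.49  0.14  1.37 -1.31]
shift [ 0.0014 -0.0026  0.0003]
scene 210 169
top 283 166
```

View pics/scene1.png

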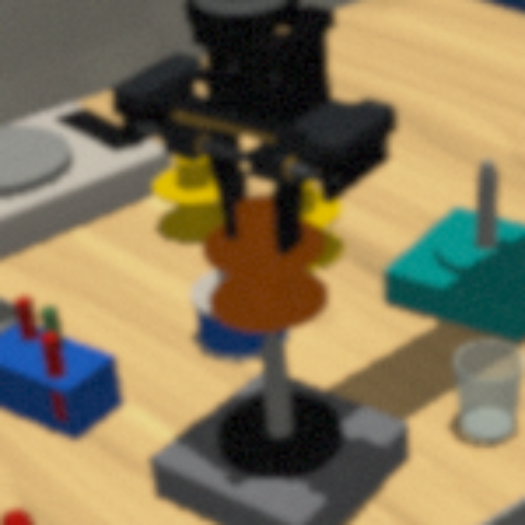

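The spool hangs level in the gripper. Its lower flange is at about (268,295) in the crop, just above the spindle at (278,400). Next I'll measure the lateral offset.

```bash
python3 - <<'E'
from m import *
f,P,c,M,d=cap("top"); z=P[...,2]; hsv=cv2.cvtColor(f,cv2.COLOR_RGB2HSV); H,S,V=[hsv[...,i].astype(int) for i in range(3)]
m=(np.abs(P[...,0]-625)<60)&(np.abs(P[...,1]+93)<60)&(z>150)&(z<228)&(H<20)&(S>110)
v,u=np.nonzero(m);print("top n",m.sum(),np.median(z[m]))
cs,_=cv2.findContours(m.astype(np.uint8),0,1)
K=np.array(c["camera_matrix"]);o=np.array(c["origin"])
# outer points: hull of orange pixels cast on z=220
h=cv2.convexHull(np.c_[u,v].astype(np.int32))[:,0].astype(float)
q=np.c_[(h-[K[0,2],K[1,2]])/[K[0,0],K[1,1]],np.ones(len(h))]@M.T; X=(o+q*((220-o[2])/q[:,2])[:,None])[:,:2]
print("hull pts",X.round(0).tolist())
from scipy.optimize import least_squares as L
r=L(lambda p:np.hypot(*(X-p).T)-43.6,[625,-93],loss="soft_l1");print("top spool",r.x,np.abs(r.fun).round(1))
f,P,c,M,d=cap("scene"); z=P[...,2]; hsv=cv2.cvtColor(f,cv2.COLOR_RGB2HSV); H,S,V=[hsv[...,i].astype(int) for i in range(3)]
near=(np.abs(P[...,0]-625)<60)&(np.abs(P[...,1]+93)<60)
m=near&(H<20)&(S>110)&(z>155); 
o=np.array(c["origin"]);K=np.array(c["camera_matrix"])
def width(mask,rows,Z,frac):
    out=[]
    for r in rows:
        uu=np.nonzero(mask[r])[0]
        if len(uu)>2: out.append((r,uu.min(),uu.max()))
    return out
print("orange rows",width(m,range(150,220),0,0))
sp=near&(z>65)&(z<125); print("spindle rows",width(sp,range(170,240),0,0))
for X0 in([625,-92,170],[625,-92,174],[625,-92,60],[625,-92,140]):
    p=M.T@(np.array(X0)-o);print(X0,(K@p/p[2])[:2].round(1),round(p[2]))
print(M.round(2).tolist())
E
```

```text
top n 0 nan
  return _methods._mean(a, axis=axis, dtype=dtype,
  ret = ret.dtype.type(ret / rcount)
Traceback (most recent call last):
TypeError: 'NoneType' object is not subscriptable
```

```bash
python3 - <<'E'
from m import *
f,P,c,M,d=cap("scene"); z=P[...,2]; hsv=cv2.cvtColor(f,cv2.COLOR_RGB2HSV); H,S,V=[hsv[...,i].astype(int) for i in range(3)]
near=(np.abs(P[...,0]-625)<60)&(np.abs(P[...,1]+93)<60)
o=np.array(c["origin"]);K=np.array(c["camera_matrix"])
m=near&(H<20)&(S>110)&(z>155)
def rows(mask): return [(r,int(np.nonzero(mask[r])[0].min()),int(np.nonzero(mask[r])[0].max())) for r in range(384) if mask[r].sum()>2]
print("orange",rows(m)); print("spindle",rows(near&(z>65)&(z<130)))
for X0 in([625,-92,170],[625,-92,60],[625,-92,100],[625,-92,140]):
    p=M.T@(np.array(X0)-o);print(X0,(K@p/p[2])[:2].round(1),round(p[2]))
print(M.round(2).tolist())
# lower flange rim silhouette cast on underside plane z=170
low=m&(z<185); cs,_=cv2.findContours(low.astype(np.uint8),0,1);k=max(cs,key=cv2.contourArea)[:,0].astype(float)
q=np.c_[(k-[K[0,2],K[1,2]])/[K[0,0],K[1,1]],np.ones(len(k))]@M.T
from scipy.optimize import least_squares as L
for Z in(170,174):
    X=(o+q*((Z-o[2])/q[:,2])[:,None])[:,:2]
    r=L(lambda p:np.hypot(*(X-p[:2]).T)-p[2],[625,-93,44],loss="soft_l1");print(Z,r.x.round(1),len(X),np.abs(r.fun).mean().round(1))
tt=near&(V<55)&(z<60)&(z>40);print("tt",circ(cv2.morphologyEx(tt.astype(np.uint8),3,np.ones((9,9))),c,M,50))
E
```

```text
orange [(99, 213, 230), (101, 213, 230), (102, 213, 229), (104, 197, 228), (107, 223, 228), (108, 225, 228), (116, 222, 228), (118, 194, 229), (119, 194, 229), (120, 195, 229), (126, 187, 192), (127, 185, 194), (128, 186, 200), (129, 188, 200), (130, 189, 206), (131, 197, 201), (132, 192, 213), (133, 192, 213), (135, 190, 210), (144, 205, 208), (145, 198, 212), (146, 204, 214), (148, 205, 215), (149, 204, 214), (150, 203, 220), (151, 202, 213), (152, 202, 213), (153, 200, 214), (154, 201, 214), (155, 201, 215), (156, 200, 215), (157, 202, 220), (158, 199, 223), (159, 197, 225), (160, 195, 226), (161, 195, 227), (162, 194, 227), (163, 193, 227), (164, 193, 227), (165, 193, 227), (166, 193, 226), (167, 194, 225), (168, 194, 225), (169, 195, 223), (170, 196, 222), (171, 198, 222), (172, 200, 224), (173, 200, 226), (174, 199, 227), (175, 198, 227), (176, 197, 228), (177, 197, 228), (178, 196, 228), (179, 196, 228), (180, 196, 228), (181, 196, 228), (182, 196, 227), (183, 196, 226), (184, 197, 225), (185, 198, 224), (186, 200, 222), (187, 202, 220), (188, 206, 215)]
spindle [(194, 210, 216), (195, 210, 216), (196, 210, 216), (197, 210, 216), (198, 210, 216), (199, 210, 216), (200, 210, 216), (201, 210, 217), (202, 210, 217), (203, 210, 217), (204, 210, 217), (205, 211, 217), (206, 211, 217), (207, 211, 217), (208, 211, 217), (209, 211, 217), (210, 211, 217), (211, 211, 217), (212, 211, 217), (213, 212, 216), (214, 213, 216)]
[625, -92, 170] [211.  179.7] 1001
[625, -92, 60] [214.1 213. ] 1063
[625, -92, 100] [213.  201.3] 1041
[625, -92, 140] [211.9 189.2] 1018
[[-0.69, 0.41, -0.59], [0.72, 0.39, -0.57], [-0.0, -0.82, -0.57]]
170 [622.2 -90.5  41. ] 84 7.6
174 [626.1 -85.5  40.7] 84 7.6
tt (array([628.9, -84.9]), np.float64(53.3), 30)
```

```bash
python3 -m jog '[[[0,0,0],[0,0,0]],[[0,0,0],[0,0,0]],[[0,0,0],[0,0,0]]]' | head -3
python3 to.py 625 -92 240
python3 - <<'E'
from m import *
f,P,c,M,d=cap("scene"); cv2.imwrite("pics/s2.png",cv2.resize(f[140:225,165:265],None,fx=7,fy=7,interpolation=0)[...,::-1])
E
```

```text
clock: 4.82
position: [624.7, -92.1, 240.5]
eef_rot: [3.117, 0.391, 0.0]
t 4.82 pos [624.7 -92.1 240.5] R [[0.969, 0.247, 0.0], [0.247, -0.969, -0.0], [0.0, 0.0, -1.0]] F [ 0.5  0.3 -2.2] open 35.5 grip 25.0 q [ 0.46  0.31 -0.44  1.49  0.14  1.37 -1.31]
shift [ 0.0003 -0.      0.0005]
```

View pics/s2.png

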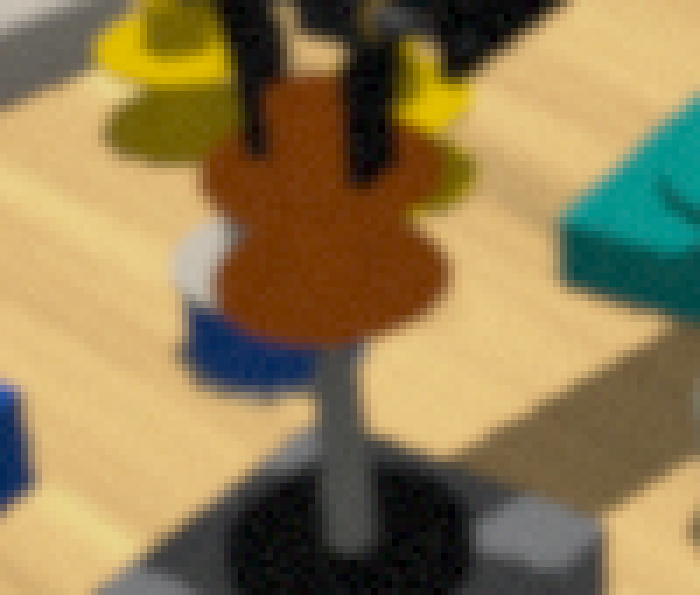

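The crop shows the spool level. The flange centre is at about u=333 and the spindle axis extends to about u=337, so they agree within roughly 1.5 mm. I'll nudge the spool and lower it slowly, watching the forces.

```bash
python3 -m jog '[[[0.0005,-0.001,0.008],[0,0,0]],[[0.0005,-0.001,0.016],[0,0,0]],[[0.0005,-0.001,0.024],[0,0,0]],[[0.0005,-0.001,0.024],[0,0,0]],[[0.0005,-0.001,0.024],[0,0,0]]]' | sed -n 1,4p
python3 -m jog '[[[0,0,0.005],[0,0,0]],[[0,0,0.01],[0,0,0]],[[0,0,0.015],[0,0,0]],[[0,0,0.015],[0,0,0]],[[0,0,0.015],[0,0,0]]]'| sed -n 1,4p
python3 -m jog '[[[0,0,0.005],[0,0,0]],[[0,0,0.01],[0,0,0]],[[0,0,0.015],[0,0,0]],[[0,0,0.015],[0,0,0]],[[0,0,0.015],[0,0,0]]]'| sed -n 1,4p
```

```text
clock: 5.28
position: [624.3, -90.9, 215.2]
eef_rot: [-3.117, -0.391, 0.003]
wrist_force: [0.5, -0.1, -1.9]
clock: 5.7
position: [624.7, -90.9, 201.0]
eef_rot: [-3.117, -0.391, 0.001]
wrist_force: [-0.2, 0.1, -1.5]
clock: 6.12
position: [624.9, -91.1, 186.0]
eef_rot: [3.117, 0.391, -0.001]
wrist_force: [1.0, -0.8, -1.5]
```

```bash
python3 -m jog '[[[0,0,0.008],[0,0,0]],[[0,0,0.016],[0,0,0]],[[0,0,0.024],[0,0,0]],[[0,0,0.03],[0,0,0]],[[0,0,0.03],[0,0,0]]]' | sed -n 1,4p
python3 -m jog '[[[0,0,0.008],[0,0,0]],[[0,0,0.016],[0,0,0]],[[0,0,0.024],[0,0,0]],[[0,0,0.03],[0,0,0]],[[0,0,0.03],[0,0,0]]]'| sed -n 1,4p
python3 -m jog '[[[0,0,0.001],[0,0,0]],[[0,0,0.002],[0,0,0]],[[0,0,0.003],[0,0,0]],[[0,0,0.004],[0,0,0]],[[0,0,0.004],[0,0,0]]]'| sed -n 1,4p
```

```text
clock: 6.53
position: [624.9, -91.3, 154.8]
eef_rot: [-3.117, -0.391, 0.001]
wrist_force: [3.2, -1.2, -2.8]
clock: 6.95
position: [625.0, -91.2, 125.0]
eef_rot: [-3.117, -0.391, 0.0]
wrist_force: [4.2, -1.2, -3.3]
clock: 7.37
position: [625.1, -91.0, 122.7]
eef_rot: [3.117, 0.391, 0.0]
wrist_force: [2.3, -1.0, -1.1]
```

```bash
python3 -m jog '[[[0,0,0.001],[0,0,0]],[[0,0,0.002],[0,0,0]],[[0,0,0.002],[0,0,0]],[[0,0,0.002],[0,0,0]]]'| sed -n 1,4p
python3 -m jog '[[[0,0,0.0005],[0,0,0]],[[0,0,0.001],[0,0,0]],[[0,0,0.001],[0,0,0]],[[0,0,0.001],[0,0,0]]]'| sed -n 1,4p
```

```text
clock: 7.7
position: [625.1, -91.0, 120.6]
eef_rot: [3.117, 0.391, 0.0]
wrist_force: [1.5, -1.5, -1.4]
clock: 8.03
position: [625.3, -91.0, 120.4]
eef_rot: [3.117, 0.391, 0.001]
wrist_force: [0.7, -0.1, 5.2]
```

```bash
python3 -m jog '[[[0,0,0],[0,0,0]],[[0,0,0],[0,0,0]],[[0,0,0],[0,0,0]],[[0,0,0],[0,0,0]],[[0,0,0],[0,0,0]]]' 0.07
python3 -m jog '[[[0,0,0],[0,0,0]],[[0,0,0],[0,0,0]],[[0,0,0],[0,0,0]],[[0,0,0],[0,0,0]],[[0,0,0],[0,0,0]]]' | tail -3
python3 -m jog '[[[0,0,-0.02],[0,0,0]],[[0,0,-0.05],[0,0,0]],[[0,0,-0.09],[0,0,0]],[[0,0,-0.13],[0,0,0]],[[0,0,-0.15],[0,0,0]]]'
python3 to.py 475 263 260 -4
python3 - <<'E'
from m import *
f,P,c,M,d=cap("scene"); cv2.imwrite("pics/s3.png",cv2.resize(f[120:300,150:390],None,fx=3.3,fy=3.3)[...,::-1])
E
```

```text
clock: 8.45
position: [624.9, -90.0, 119.5]
eef_rot: [-3.116, -0.393, 0.0]
wrist_force: [0.5, 1.6, 3.3]
opening: 61.0
grasp_force: 1.8
wrist_force: [0.6, -2.0, 3.2]
opening: 70.0
grasp_force: 1.3
clock: 9.28
position: [625.9, -91.0, 274.0]
eef_rot: [3.116, 0.391, 0.006]
wrist_force: [1.1, -0.2, 1.7]
opening: 70.0
grasp_force: 0.0
t 9.28 pos [625.9 -91.  274. ] R [[0.969, 0.247, 0.004], [0.247, -0.969, -0.001], [0.004, 0.002, -1.0]] F [ 1.1 -0.2  1.7] open 70.0 grip 0.0 q [ 0.46  0.3  -0.45  1.44  0.13  1.43 -1.31]
shift [-0.0588 -0.3803  0.0131]
turn [ 0.1 -0.2 18.3]
```

View pics/s3.png

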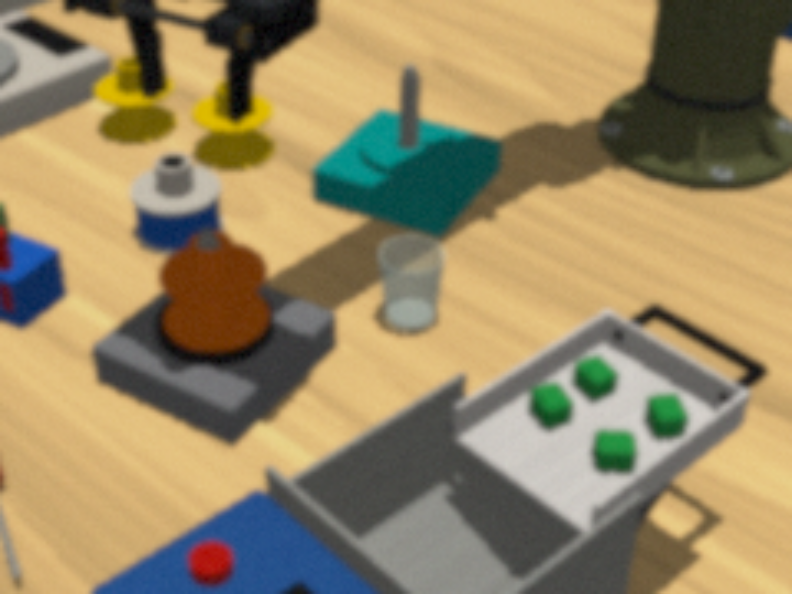

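The spool is seated on the turntable with the spindle tip showing at (208,240), and the tray is level with its bar free at (700,340). Next I'll move over the bar.

```bash
python3 to.py 476 272 255 85.6
python3 -m jog '[[[-0.0115,-0.078,0.003],[0,0,-14]],[[-0.0115,-0.078,0.003],[0,0,-14]],[[-0.028,-0.19,0.008],[0,0,-36]],[[-0.028,-0.19,0.008],[0,0,-36]],[[-0.028,-0.19,0.008],[0,0,-36]]]' 0.03
python3 to.py 476 272 255 85.6
```

```text
t 9.33 pos [627.2 -91.  277.1] R [[0.969, 0.247, 0.009], [0.247, -0.969, -0.002], [0.008, 0.004, -1.0]] F [ 1.9 -0.1  2.5] open 70.4 grip 0.0 q [ 0.46  0.3  -0.45  1.44  0.13  1.43 -1.31]
shift [-0.0571 -0.3892  0.02  ]
turn [  0.5  -0.3 -71.3]
clock: 9.75
position: [548.2, 90.0, 260.3]
eef_rot: [-2.842, -1.335, 0.004]
wrist_force: [0.8, 0.2, 0.2]
opening: 44.6
grasp_force: 0.0
t 9.75 pos [548.2  90.  260.3] R [[0.638, 0.77, -0.003], [0.77, -0.638, 0.001], [-0.001, -0.002, -1.0]] F [0.8 0.2 0.2] open 44.6 grip 0.0 q [ 0.36  0.16 -0.63  1.64  0.09  1.38 -0.98]
shift [ 0.094  -0.1717  0.0056]
turn [ -0.2   0.  -35.3]
```

```bash
python3 -m jog '[[[0.094,-0.172,0.006],[0,0,-35.3]],[[0.094,-0.172,0.006],[0,0,-35.3]],[[0.094,-0.172,0.006],[0,0,-35.3]],[[0.094,-0.172,0.006],[0,0,-35.3]],[[0.094,-0.172,0.006],[0,0,-35.3]]]' >/dev/null
python3 -m jog '[[[0,0,0],[0,0,0]],[[0,0,0],[0,0,0]],[[0,0,0],[0,0,0]]]' >/dev/null
python3 to.py 476 272 200 85.6
```

```text
t 10.42 pos [480.2 267.8 254.5] R [[0.087, 0.996, -0.001], [0.996, -0.087, -0.002], [-0.002, -0.001, -1.0]] F [ 0.5 -1.1  0.1] open 30.1 grip 0.0 q [ 0.18  0.17 -0.81  1.66  0.13  1.37 -0.74]
shift [ 0.0039 -0.0045  0.0545]
turn [-0.1  0.1 -0.6]
```

```bash
python3 -m jog '[[[0.004,-0.0045,0.03],[0,0,-0.6]],[[0.004,-0.0045,0.06],[0,0,-0.6]],[[0.004,-0.0045,0.078],[0,0,-0.6]],[[0.004,-0.0045,0.078],[0,0,-0.6]],[[0.004,-0.0045,0.078],[0,0,-0.6]]]' >/dev/null
python3 to.py 476 272 146 85.6
python3 - <<'E'
from m import *
f,P,c,M,d=cap("scene"); cv2.imwrite("pics/s4.png",cv2.resize(f[150:270,290:420],None,fx=5,fy=5)[...,::-1])
E
```

```text
t 10.83 pos [476.4 271.4 176.6] R [[0.078, 0.997, -0.002], [0.997, -0.078, -0.001], [-0.002, -0.002, -1.0]] F [ 0.5 -0.4 -0.3] open 29.7 grip 0.0 q [ 0.15  0.23 -0.81  1.77  0.18  1.22 -0.78]
shift [ 0.0006 -0.0003  0.0306]
turn [-0.1  0.1 -0.1]
```

View pics/s4.png

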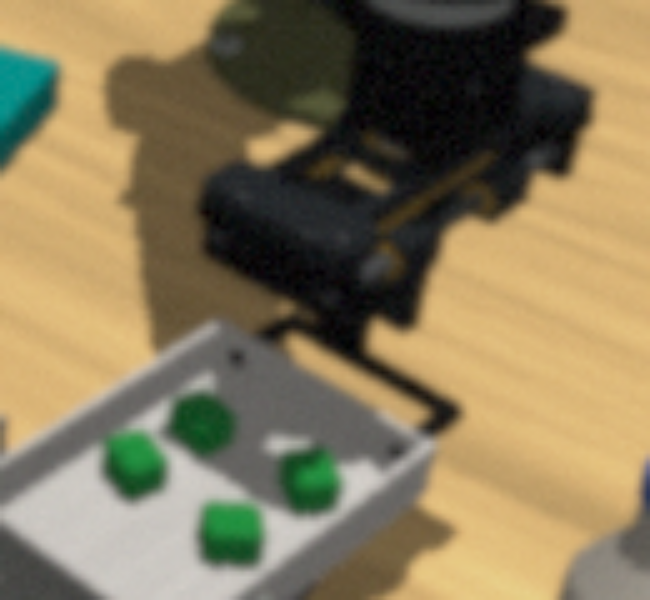

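The fingers straddle the bar near its middle, at about (350,335). I'll lower and close on it.

```bash
python3 -m jog '[[[0.0005,0,0.01],[0,0,0]],[[0.0005,0,0.02],[0,0,0]],[[0.0005,0,0.03],[0,0,0]],[[0.0005,0,0.03],[0,0,0]],[[0.0005,0,0.03],[0,0,0]]]' |sed -n 2,4p
python3 -m jog '[[[0,0,0],[0,0,0]],[[0,0,0],[0,0,0]],[[0,0,0],[0,0,0]],[[0,0,0],[0,0,0]],[[0,0,0],[0,0,0]]]' 0.005 15 
python3 to.py 476 272 146 85.6
python3 - <<'E'
import numpy as np
# tool-axis shifts along arc (tool y = extruder +x, tool z = down), angle step in rad
r=np.hypot(180,15);a0=np.arctan2(15,180)
for t in np.arange(0,1.11,.05): print(round(t,2),round(-r*(np.cos(a0+t)-np.cos(a0))/1000,4),round(-r*(np.sin(a0+t)-np.sin(a0))/1000,4))
E
```

```text
position: [475.6, 273.7, 146.7]
eef_rot: [-2.303, -2.136, 0.002]
wrist_force: [-0.6, -0.5, 0.7]
clock: 11.72
position: [477.6, 274.0, 148.0]
eef_rot: [2.303, 2.135, 0.004]
wrist_force: [3.5, 0.4, -2.7]
opening: 9.5
grasp_force: 15.0
t 11.72 pos [477.6 274.  148. ] R [[0.075, 0.997, 0.003], [0.997, -0.075, 0.001], [0.001, 0.003, -1.0]] F [ 3.5  0.4 -2.7] open 9.5 grip 15.0 q [ 0.14  0.26 -0.8   1.8   0.21  1.16 -0.81]
shift [-0.0021 -0.0014  0.002 ]
turn [ 0.2 -0.1  0.1]
0.0 -0.0 -0.0
0.05 0.001 -0.009
0.1 0.0024 -0.0179
0.15 0.0043 -0.0267
0.2 0.0066 -0.0355
0.25 0.0093 -0.0441
0.3 0.0125 -0.0525
0.35 0.0161 -0.0608
0.4 0.0201 -0.0689
0.45 0.0244 -0.0768
0.5 0.0292 -0.0845
0.55 0.0344 -0.0919
0.6 0.0399 -0.099
0.65 0.0458 -0.1059
0.7 0.052 -0.1124
0.75 0.0585 -0.1187
0.8 0.0654 -0.1246
0.85 0.0725 -0.1301
0.9 0.0799 -0.1353
0.95 0.0875 -0.1401
1.0 0.0954 -0.1446
1.05 0.1034 -0.1486
1.1 0.1117 -0.1522
```

```bash
python3 -m jog '[[[0,0.0024,-0.018],[0,0,0]],[[0,0.0066,-0.0355],[0,0,0]],[[0,0.0125,-0.0525],[0,0,0]],[[0,0.02,-0.069],[0,0,0]],[[0,0.029,-0.0845],[0,0,0]]]' 
python3 -m jog '[[[0,0.005,-0.0075],[0,0,0]],[[0,0.0107,-0.0145],[0,0,0]],[[0,0.0165,-0.0215],[0,0,0]],[[0,0.0228,-0.028],[0,0,0]],[[0,0.0228,-0.028],[0,0,0]]]'
python3 to.py 476 272 146 85.6
python3 - <<'E'
from m import *
f,P,c,M,d=cap("scene"); cv2.imwrite("pics/s5.png",cv2.resize(f[100:340,200:430],None,fx=2.5,fy=2.5)[...,::-1])
E
```

```text
clock: 12.13
position: [506.4, 271.3, 232.5]
eef_rot: [2.303, 2.135, 0.003]
wrist_force: [5.5, 1.5, -8.7]
opening: 9.3
grasp_force: 15.0
clock: 12.55
position: [528.4, 269.6, 260.7]
eef_rot: [-2.304, -2.135, 0.001]
wrist_force: [0.6, -1.5, -2.6]
opening: 9.8
grasp_force: 15.0
t 12.55 pos [528.4 269.6 260.7] R [[0.076, 0.997, -0.001], [0.997, -0.076, -0.0], [-0.0, -0.001, -1.0]] F [ 0.6 -1.5 -2.6] open 9.8 grip 15.0 q [ 0.14  0.28 -0.79  1.55  0.2   1.4  -0.74]
shift [-0.0015 -0.0523  0.1147]
turn [-0.  0.  0.]
```

View pics/s5.png

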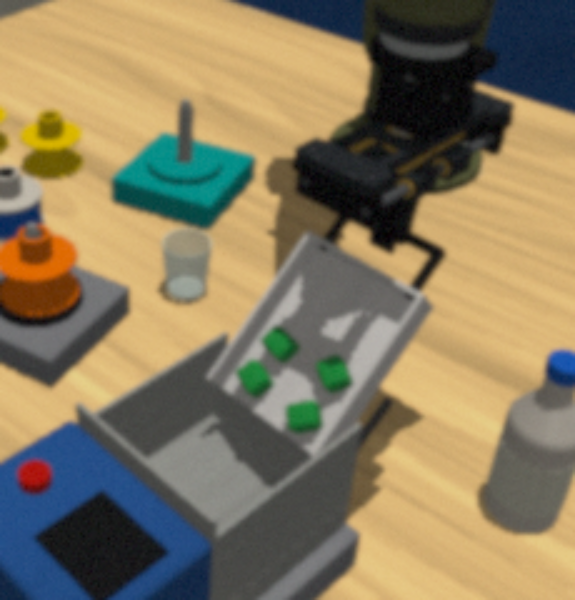

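The tray is held at about 0.7 rad, with the chunks still on it near (300,375). I'll continue to about 1.05 rad.

```bash
python3 -m jog '[[[0,0.0134,-0.0122],[0,0,0]],[[0,0.028,-0.023],[0,0,0]],[[0,0.0434,-0.0322],[0,0,0]],[[0,0.0514,-0.0362],[0,0,0]],[[0,0.0514,-0.0362],[0,0,0]]]' 
python3 -m jog '[[[0,0,0],[0,0,0]],[[0,0,0],[0,0,0]],[[0,0,0],[0,0,0]],[[0,0,0],[0,0,0]],[[0,0,0],[0,0,0]]]' >/dev/null
python3 -m jog '[[[0,0,0],[0,0,0]],[[0,0,0],[0,0,0]],[[0,0,0],[0,0,0]],[[0,0,0],[0,0,0]],[[0,0,0],[0,0,0]]]'
python3 - <<'E'
from m import *
f,P,c,M,d=cap("scene"); cv2.imwrite("pics/s6.png",cv2.resize(f[100:340,200:430],None,fx=2.5,fy=2.5)[...,::-1])
hsv=cv2.cvtColor(f,cv2.COLOR_RGB2HSV);g=(hsv[...,0]>45)&(hsv[...,0]<85)&(hsv[...,1]>100)
n,l,st,ce=cv2.connectedComponentsWithStats(g.astype(np.uint8))
for i in range(1,n):
    if st[i,4]>8: print(np.nanmedian(P[l==i],0).round(0),st[i,4])
E
```

```text
clock: 13.02
position: [579.4, 265.7, 297.9]
eef_rot: [-2.304, -2.135, 0.002]
wrist_force: [-3.1, -3.7, 6.1]
opening: 9.1
grasp_force: 15.0
clock: 13.85
position: [577.6, 265.9, 297.1]
eef_rot: [2.302, 2.137, -0.004]
wrist_force: [-3.5, -3.9, 5.0]
opening: 9.5
grasp_force: 15.0
[   79. -2596.   217.] 2563
[ -727. -2596.   147.] 851
[703. 255.  76.] 353
```

View pics/s6.png

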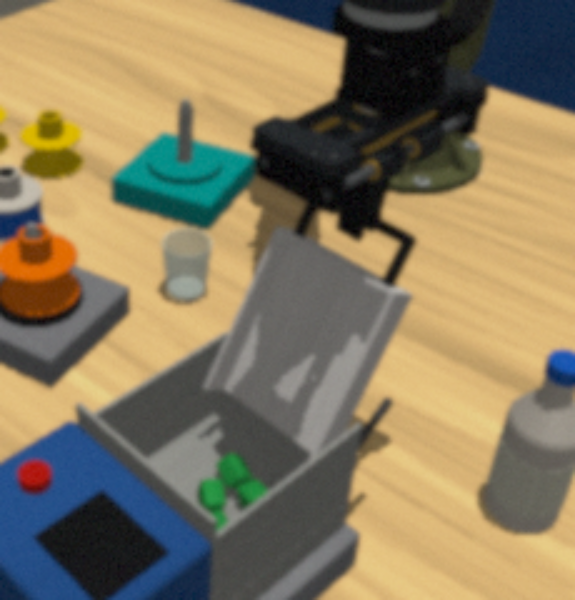

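All the chunks are in the hopper, clustered around (232,485), and the tray is empty. I'll bring the tray back down along the same arc.

```bash
python3 -m jog '[[[0,-0.008,0.004],[0,0,0]],[[0,-0.0235,0.0133],[0,0,0]],[[0,-0.038,0.024],[0,0,0]],[[0,-0.0514,0.0362],[0,0,0]],[[0,-0.0635,0.0496],[0,0,0]]]' |sed -n 2,4p
python3 -m jog '[[[0,-0.0107,0.0145],[0,0,0]],[[0,-0.0198,0.03],[0,0,0]],[[0,-0.0274,0.0465],[0,0,0]],[[0,-0.0333,0.0635],[0,0,0]],[[0,-0.0375,0.081],[0,0,0]]]' |sed -n 2,4p
python3 -m jog '[[[0,-0.0015,0.009],[0,0,0]],[[0,-0.0024,0.015],[0,0,0]],[[0,-0.0024,0.017],[0,0,0]],[[0,-0.0024,0.017],[0,0,0]],[[0,-0.0024,0.017],[0,0,0]]]' 
python3 to.py 476 272 146 85.6
```

```text
position: [515.1, 271.3, 246.5]
eef_rot: [2.302, 2.136, 0.002]
wrist_force: [3.2, 1.1, -1.8]
position: [479.1, 274.3, 165.6]
eef_rot: [2.301, 2.136, 0.006]
wrist_force: [6.3, -0.5, -0.5]
clock: 15.15
position: [477.6, 274.7, 151.3]
eef_rot: [2.301, 2.135, 0.007]
wrist_force: [0.8, -2.2, 12.1]
opening: 9.3
grasp_force: 15.0
t 15.15 pos [477.6 274.7 151.3] R [[0.075, 0.997, 0.005], [0.997, -0.075, 0.001], [0.001, 0.005, -1.0]] F [ 0.8 -2.2 12.1] open 9.3 grip 15.0 q [ 0.14  0.26 -0.81  1.79  0.2   1.17 -0.81]
shift [-0.0029 -0.0014  0.0053]
turn [ 0.3 -0.1  0.1]
```

```bash
python3 -m jog '[[[0,0,0],[0,0,0]],[[0,0,0],[0,0,0]],[[0,0,0],[0,0,0]],[[0,0,0],[0,0,0]],[[0,0,0],[0,0,0]]]' 0.03 |tail -3
python3 -m jog '[[[0,0,-0.01],[0,0,0]],[[0,0,-0.03],[0,0,0]],[[0,0,-0.06],[0,0,0]],[[0,0,-0.1],[0,0,0]],[[0,0,-0.13],[0,0,0]]]' 
python3 -m jog '[[[0,-0.04,0],[0,0,0]],[[0,-0.08,0],[0,0,0]],[[0,-0.08,0],[0,0,0]],[[0,-0.08,0],[0,0,0]],[[0,-0.08,0],[0,0,0]]]' >/dev/null
python3 -m jog '[[[0,0,0],[0,0,0]],[[0,0,0],[0,0,0]],[[0,0,0],[0,0,0]],[[0,0,0],[0,0,0]],[[0,0,0],[0,0,0]]]' >/dev/null
python3 - <<'E'
from m import *
f,P,c,M,d=cap("scene"); cv2.imwrite("pics/s7.png",cv2.resize(f[100:340,160:430],None,fx=2.5,fy=2.5)[...,::-1])
f,P,c,M,d=cap("top"); hsv=cv2.cvtColor(f,cv2.COLOR_RGB2HSV);g=(hsv[...,0]>45)&(hsv[...,0]<85)&(hsv[...,1]>100)
n,l,st,ce=cv2.connectedComponentsWithStats(g.astype(np.uint8))
for i in range(1,n):
    if st[i,4]>5: print(np.nanmedian(P[l==i],0).round(0),st[i,4])
z=P[...,2]; b=np.zeros(z.shape,bool);b[203:220,163:195]=1
k=b&(P[...,0]>468)&(P[...,0]<484)&(z>120)&(z<200); print("bar z",np.median(z[k]),k.sum())
b[:]=0;b[145:200,255:310]=1;k=b&(z>90)&(z<106);print("flange",circ(b&(z>80),c,M,100))
print("flange z quadrant medians",[round(float(np.median(z[k&((P[...,0]>625)==i)&((P[...,1]>-92)==j)])),1) for i in(0,1) for j in(0,1)])
E
```

```text
wrist_force: [-0.7, -0.3, -0.8]
opening: 28.3
grasp_force: 0.0
clock: 15.98
position: [475.8, 274.5, 281.8]
eef_rot: [2.302, 2.137, 0.003]
wrist_force: [1.1, 1.2, 0.8]
opening: 30.2
grasp_force: 0.0
[741. 269.  77.] 25
[719. 245.  77.] 19
[692. 262.  77.] 51
[346. 735.  74.] 1691
bar z 147.9305850609369 59
flange (array([624.9, -91.5]), np.float64(44.1), 19)
flange z quadrant medians [98.5, 98.9, 98.4, 99.0]
```

View pics/s7.png

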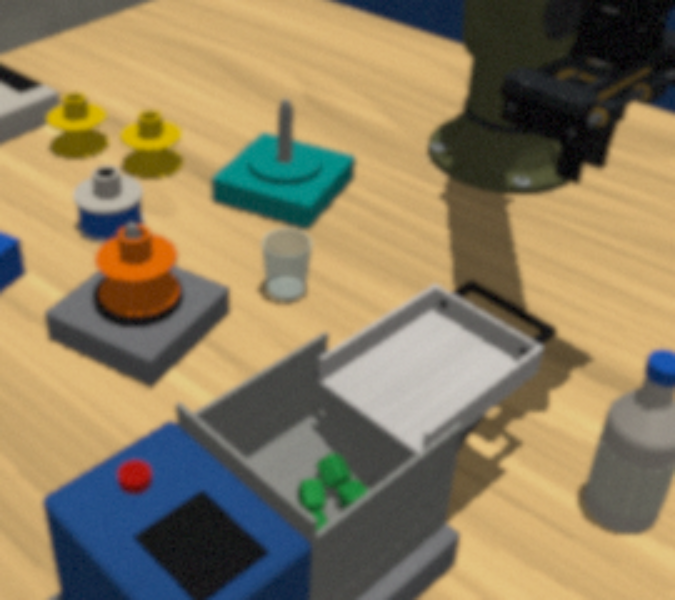

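The tray is level and empty, and all the green chunks are in the hopper around (333,490). Seen from above they cover 25+19+51 px, which fits four pieces. The spool sits flat on the turntable at (138,270), so I'm handing the job in.

```bash
python3 -c "
from cell import *
print(close_job())"
```

```text
the job is handed in; nothing more can be done
None
```

The job is handed in: the orange spool sits flat on the spindle, the chunks (four by blob area; one was partly hidden) are in the hopper, the tray is back level and the arm is clear; the hand-in returned no verdict.

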